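# Pull the dust filter plate and hold it over the catch pan

### The job

Before opening the dusty filter box, press the nozzle cap of the mist canister fully down and let it spring back up. Then lift the box's flap until it stands upright and stays open, draw out the filter plate hidden beneath, and hold it upright over the middle of the round catch pan, about a hand's width clear above it, leaving the other things on the bench where they are. Finish while holding it there: do not put it down or let go.

Things in the scene. Friction and masses are not known exactly. Their poses are not given: they have to be found in the camera images.
- canister: mist canister, a plain aluminium can 60 mm in diameter standing in a fixed clamp foot (100 x 90 x 8 mm); origin at the centre of its underside, z up. It stands on one side of the filter box, left or right of it, and cannot move
- cap (a joint): travel of the sprung nozzle cap on top of the canister, in m: 0 = up, 0.006 = fully down. A spring pushes it up; it takes about 2 N to start and 6 N to hold fully down
- cap_top (a point): centre of the top face of the nozzle cap (white plastic cylinder, 28 mm in diameter, standing 24 mm out of the can); 180 mm above the bench when up; it sinks straight down when pressed
- housing: filter box, grey steel, fixed: outside 140 mm along its x (depth), 160 mm along y, 125 mm high, walls and floor 5 mm, open on top under the flap; origin at the centre of its underside, z up. Its front (-x) faces roughly to the robot. Inside, low rails (to 35 mm above the bench) form a slot along its x in which the filter plate stands
- flap (a joint): angle of the cover flap in rad: 0 = closed and flat on the box, 1.57 = upright, 1.9 = its stop; starts shut or slightly ajar (to 0.12). The hinge is stiff with friction (0.155 N m): the flap stays at whatever angle it is left; it takes about 3 N at the knob to lift
- flap_hinge (a point): middle of the flap's hinge line, on the box's rear (+x) top rim, 125.5 mm above the bench; the line runs along the box's y and the flap swings up and away from the robot about it. Flap: 140 x 160 x 6 mm, 0.15 kg. The point turns with the flap: its x points from the flap's front edge to the hinge, z out of the flap's upper face
- flap_handle (a point): grip point in the head of the flap's round black knob, 110 mm from the hinge line towards the flap's front edge and 41 mm above the flap's underside (35 mm above its upper face). The head is 28 mm in diameter and 16 mm high (8 mm either side of this point) on a stem of 12 mm; it moves with the flap
- filter: loose filter plate standing in the box, hidden under the flap, 0.11 to 0.22 kg: aluminium frame 90 mm long (x), 16 thick (y), 75 high, with a grip tab amid its top edge, 34 mm (x) by 10 mm (y), 74 to 112 mm above its origin. Origin: centre of its lower edge, z up the plate; stands 5 mm above the bench, 8 mm ahead of the box's centre, x along the box's x. Draws straight up; 2 to 3 mm of play
- pan: round shallow steel catch pan, 130 mm in diameter, 30 mm high, fixed, open on top; origin at the centre of its underside, z up. It stands on the other side of the filter box from the canister
- stone_tall: round carved grey stone, 76 mm across, 55 mm high, one hole in its top; loose, to be left alone; origin at the centre of its underside
- stone_flat: flat carved grey stone, 70 mm across, 28 mm high, three holes in its top; loose, to be left alone; origin at the centre of its underside
- stone_small: small round carved stone, 60 mm across, 36 mm high; loose, to be left alone; origin at the centre of its underside
- chuck: dark steel drill chuck standing on its end, 50 mm across, 72 mm high; loose, to be left alone; origin at the centre of its underside
- grind_ring: brass ring lying flat, 68 mm outside, 20 mm high; loose, to be left alone; origin at the centre of its underside
- hammer: hammer with a wooden handle, 260 mm, lying at the far side of the bench; loose, to be left alone; origin on the bench under the middle of its length
- screwdriver: screwdriver with a dark wooden handle, 200 mm, lying between the robot and the filter box; loose, to be left alone; origin on the bench under the middle of its length
There are look-alikes about, which are no part of the job. Leave any brown or yellow look-alike of the housing alone. What is shaped like the pan but brown is not meant.

How it is judged:
On the way, in this order (a step that is already met when the one before it is completed fails the run):
1. the nozzle cap is pressed down, with the flap still down (value of joint cap above 0.0045 m and value of joint flap below 0.3 rad), for 0.05 s.
2. the cap is let go and has sprung back up, with the flap still down (value of joint cap below 0.001 m and contact force between the fingers and canister below 0.1 N and value of joint flap below 0.3 rad), for 0.05 s.
3. the flap stands open, upright or further, with the filter plate still in the box (value of joint flap above 1.35 rad and z of filter in the frame of housing below 0.03 m), for 0.1 s.
4. the filter plate is drawn up clear of the box in the fingers (z of filter in the frame of housing above 0.125 m and contact force between the fingers and filter above 0.5 N), for 0.1 s.
At the end, for the whole second after the job is handed in: the fingers hold the filter plate still and upright (within 15 degrees), the middle of its lower edge within 50 mm of the pan's centre seen from above and over 80 mm above the bench, touching neither pan, box nor canister; the flap stays open (above 1.3 rad), the cap is up (horizontal distance between filter and pan below 0.05 m and height (world z) of filter above 0.08 m and angle between filter's own z axis and vertical below 0.26 rad and contact force between the fingers and filter above 0.5 N and contact force between filter and pan below 0.05 N and contact force between filter and housing below 0.05 N and contact force between filter and canister below 0.05 N and linear speed of filter below 0.03 m/s and angular speed of filter below 0.3 rad/s and value of joint flap above 1.3 rad and value of joint cap below 0.001 m); the arm keeps its last pose, push and grip.
It fails at once if one of the other loose things on the bench is moved by more than 40 mm (distance of any of stone_tall, stone_flat, stone_small, chuck, grind_ring, hammer, screwdriver from where it was at the start of the episode above 0.04 m).
It also fails if it takes over 64 s, if anything falls off the work surface, if the arm or the gripper's body presses on something with over 40 N, if the wrist force passes 120 N, or if a joint passes its speed limit or range.

### The arm

A 6-joint arm with a two-finger parallel gripper is mounted at the origin on the work surface. World frame = base frame: x ahead of the robot, y to its left, z up, the work surface at z = 0. Lengths are in m, angles in rad, forces in N, time in s.
With the tool pointing down it reaches from about 0.375 to 0.975 m from the base axis. Payload 3.8 kg.
Tool frame: the origin (TCP) lies midway between the tips of the shut fingers; the grasp point (between the pads) lies 19 mm behind it; z points along the fingers, y is the line along which they close (so a half turn about z gives the same grasp; the last joint's range is limited). The gripper opens to 85 mm and grips with 20 to 120 N. Pads are 22 mm wide; open, the fingers measure 114 mm over their backs; the gripper's body (76 mm by 85 mm) begins 54 mm behind the grasp point. The pads swing forward as they close: fully open they stand 13 mm farther back than shut.
Start: joints at [-1.255, 0.264, 1.604, -0, 1.274, -0.037], TCP at [0.233, -0.633, 0.231] pointing down, gripper open.
Joint ranges: [-2.63, 2.63], [-0.94, 2.18], [0.31, 2.57], [-1.31, 4.45], [0, 2.66], [-2.55, 2.55]. Speed limits (rad/s): [2.57, 2.57, 3.14, 3.14, 3.14, 3.14].

### API

Orientations are given as [roll, pitch, yaw] about the fixed x, y, z axes, in that order (R = Rz(yaw) Ry(pitch) Rx(roll)).
In Python, from cell import observe, read_camera, sign_off gives the robot as it stands.
- The arm moves only by the shell command python3 -m pendant 'ROWS' [FORCE]. ROWS is JSON, a list of rows, each a list of 3 entries, a list of its own where there are three numbers: the finger opening in mm, from 0 to 85.4, then the shift along the tool's x, y, z in units of 30 mm (1.0 is 30 mm), then the turn, a rotation vector about the tool's x, y, z in units of 5 degrees (1.0 is 5 degrees). In form: [[claw, [x, y, z], [wx, wy, wz]], ...]. A call has exactly 10 rows; each row shifts and turns the commanded pose from where the row before left it, along the tool's axes as they then stand; what a row does not reach is not made up. A row lasts 1/10 s, in which the tool goes at most 50 mm and 8.59 degrees, less where a joint would pass 70% of its speed; a pose out of reach is approached as far as the arm can. A call is refused whole if a number of a shift passes 1 or a number of a turn 1, either way. A call with a gripper value outside its range is refused whole. The fingers move at their own pace and stop on an object; FORCE is the grip in N (left out, the last holds). Time passes only in rows, so rows that do not move let the fingers close, or fill a call up. It gives the time, the measured TCP pose, the force, the opening and the grip force at its end, in the units of the state.
- observe(): the state, without advancing time (a new reading comes with each control period).
- read_camera(name): name is "side" or "top" or "wrist"; returns a dict with "img" (400x640x3 uint8, red, green, blue), "fov_y" (degrees; the focal length in pixels is half the picture's height over the tangent of half this angle, whatever the lens; pixels are square), "cx", "cy" (the principal point, pixels), "R" (3x3) and "t" (3): a world point X has camera coordinates R X + t. Camera axes: x right, y down, z forward; pixel columns grow to the right and rows downward; lengths in m; the calibration is good to about 2 mm. A picture is of the moment at which its call begins. There is no depth.
- sign_off(): hands the job in; it is judged then, once.
The state is a dict: "time_s": time; "joint_pos": joint angles; "joint_velocities": joint speeds; "effort": joint torques, N m; "ee_pos": TCP position; "ee_rot": TCP orientation; "ft_force": force on the tool from outside, world axes, zero at the start; "torque": the same for the moment, N m; "width": opening from 0.0 (shut) to 1.0 (fully open); "finger_force": force on a finger pad.
Only numpy, scipy, OpenCV 4.12 (cv2) and the standard library are available. Lean on these libraries where they do the work, as an engineer would, in place of code of your own. Each camera call takes 0.05 s, during which the arm holds its last target. There are 200 camera calls.

## Working session

There is one attempt and no reset: what is moved stays moved. The work goes in short steps, Python scripts to look and compute and a shell command to move; the robot and the scene stay as the last step left them, time stands still between calls to the robot, and variables do not carry over. Pictures are saved under pics/ and viewed, at most 10 in all, crops included, and the job is handed in when it is done.

```bash
mkdir -p pics; ls; python3 - <<'E'
from cell import observe, read_camera
import cv2,pickle
d={}
for n in("side","top","wrist"):
    c=read_camera(n);d[n]=c
    cv2.imwrite(f"pics/a_{n}.png",c["img"][:,:,::-1])
    print(n,c["fov_y"],c["cx"],c["cy"],c["R"],c["t"])
pickle.dump(d,open("a.pkl","wb"))
print(observe())
E
```

```text
pics
side 52.18357766942993 322.91935231268934 200.49458490196085 [[ 0.0065882   0.99976418 -0.02069266]
 [ 0.69038788 -0.01951745 -0.72317608]
 [-0.7234094  -0.00952153 -0.69035366]] [ 0.08391668 -0.24430009  1.51189883]
top 45.34978694541665 310.4613197436977 196.3163692611177 [[ 0.02695775 -0.99907694  0.03344459]
 [-0.98897504 -0.03152864 -0.14468693]
 [ 0.14560784 -0.02917544 -0.98891211]] [-0.10881189  0.4869368   1.24775379]
wrist 59.627479947354765 319.2240985774793 200.21336745222698 [[ 0.34478294 -0.93868062 -0.00184963]
 [-0.90218411 -0.33192039  0.27548629]
 [-0.25920757 -0.09331426 -0.96130322]] [-0.67452086 -0.03494933  0.37900149]
{'time_s': 0.15, 'joint_pos': array([-1.25491662e+00,  2.64573567e-01,  1.60505385e+00, -6.29491882e-06,
        1.27372037e+00, -3.68989346e-02]), 'joint_velocities': array([ 0.0003165 , -0.00322623, -0.00292915,  0.00151118, -0.00076008,
       -0.00039836]), 'effort': array([-1.97045665e-05, -5.15905666e+01, -3.67959595e+01, -6.75184452e-06,
        8.05815478e-03,  3.81510290e-05]), 'ee_pos': array([ 0.23303705, -0.63289078,  0.23025593]), 'ee_rot': array([-3.13983850e+00, -5.87357221e-05,  3.52780435e-01]), 'ft_force': array([-0.74964784, -0.9067733 , -0.53841236]), 'torque': array([ 0.01767232, -0.01730542,  0.03345002]), 'finger_force': 0.0, 'width': 1.0004383063868587}
```

View pics/a_side.png

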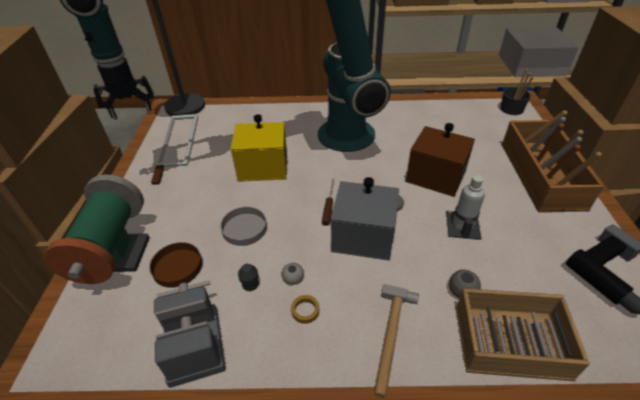

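View pics/a_top.png

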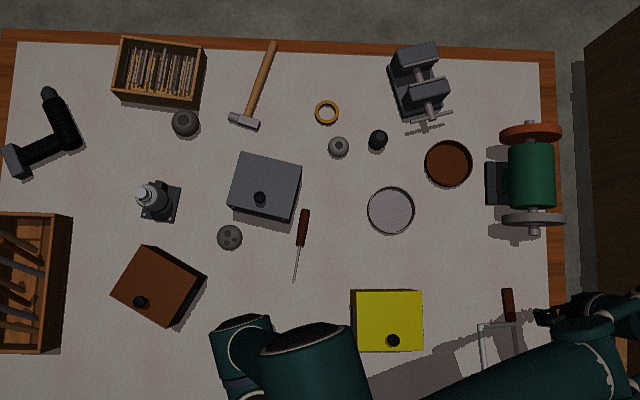

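The side view looks back at the robot: the grey box is at about (365,218) with its knob at (369,184), the cap at (477,182) and the pan at (244,225). In the top view the knob is at (260,198), the cap at (144,194) and the pan at (390,210). So the canister stands on the +y side and the pan on the -y side.

```bash
cat > h.py <<'E'
import numpy as np, cv2, pickle
def K(c):
    f=c["img"].shape[0]/2/np.tan(np.radians(c["fov_y"])/2); return np.array([[f,0,c["cx"]],[0,f,c["cy"]],[0,0,1]])
def ray(c,p):
    d=c["R"].T@np.linalg.inv(K(c))@[p[0],p[1],1]; return -c["R"].T@c["t"],d/np.linalg.norm(d)
def plane(c,p,z):
    o,d=ray(c,p); return o+d*(z-o[2])/d[2]
def tri(*cp):
    A=np.zeros((3,3));b=np.zeros(3);L=[]
    for c,p in cp:
        o,d=ray(c,p);M=np.eye(3)-np.outer(d,d);A+=M;b+=M@o;L.append((o,M))
    X=np.linalg.solve(A,b); return X,max(np.linalg.norm(M@(X-o)) for o,M in L)*1e3
def proj(c,X):
    q=K(c)@(c["R"]@np.array(X)+c["t"]); return q[:2]/q[2]
E
python3 - <<'E'
from h import *
d=pickle.load(open("a.pkl","rb"));t=d["top"]["img"];s=d["side"]["img"]
def cr(i,x,y,w,h,k): return cv2.resize(i[y:y+h,x:x+w,::-1],None,fx=k,fy=k,interpolation=cv2.INTER_CUBIC)
a=cr(t,120,140,200,100,4)
b=np.hstack([cr(s,320,170,100,50,4),cr(s,430,165,100,50,4)])
cv2.imwrite("pics/crop.png",np.vstack([a,b[:200]]))
E
```

```text
(no output)
```

View pics/crop.png

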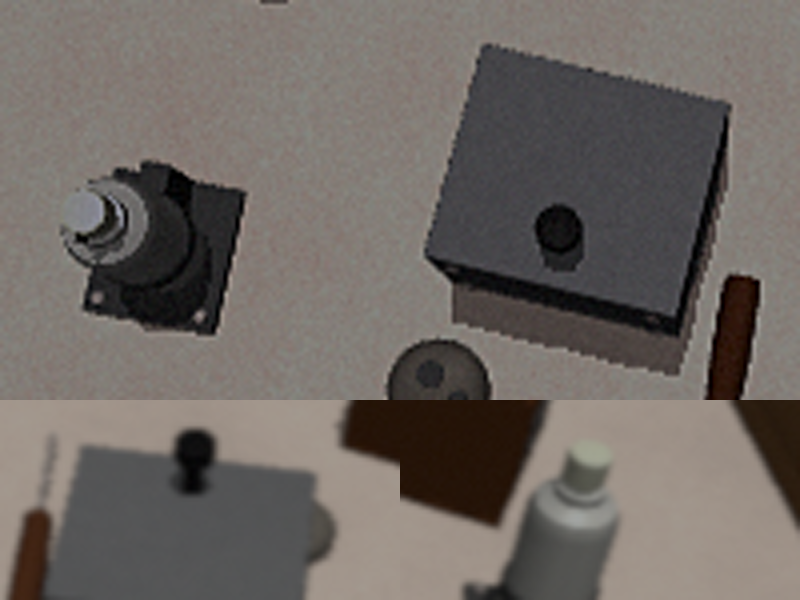

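The crop shows the flap's upper face with its corners at about (241,151), (302.5,166), (289,220.5) and (227.5,203) in the top view. The knob head is at (260,198) in the top view and (368.5,183) in the side view, and the cap top at (141,193) and (477.5,179).

```bash
python3 - <<'E'
from h import *
d=pickle.load(open("a.pkl","rb"));T=d["top"];S=d["side"]
np.set_printoptions(precision=4,suppress=True)
print("knob",tri((T,(259.9,198)),(S,(368.5,183))))
print("cap",tri((T,(141.2,193)),(S,(477.5,178.8))))
# pan: rim ellipse by mask
def pan(c,box,lo):
    x,y,w,h=box;g=cv2.GaussianBlur(c["img"],(3,3),0)[y:y+h,x:x+w]
    return g
C=[plane(T,p,.13) for p in ((241,151),(302.5,166),(289.3,220.5),(227.5,203.3))]
for p in C: print(p)
C=np.array(C)[:,:2]
print("lens",[np.linalg.norm(C[i]-C[(i+1)%4]) for i in range(4)],"ctr",C.mean(0))
ax=(C[0]+C[1]-C[2]-C[3]);ay=(C[0]+C[3]-C[1]-C[2]);print("yaw",np.degrees(np.arctan2(ax[1],ax[0])),np.degrees(np.arctan2(-ay[0],ay[1])))
# rear top rim in side: corners of top rear edge, via crop (80,445),(316,472)->
print("side front?",proj(S,plane(T,(241,151),.13)),proj(S,plane(T,(227.5,203.3),.13)),proj(S,plane(T,(302.5,166),.13)))
for n,c,b in(("top",T,(360,180,62,62)),("side",S,(215,200,58,50))):
    x,y,w,h=b;g=cv2.cvtColor(c["img"],cv2.COLOR_RGB2GRAY)[y:y+h,x:x+w]
    m=cv2.absdiff(cv2.GaussianBlur(g,(3,3),0),np.full_like(g,int(np.median(np.r_[g[0],g[-1]]))))>22
    m=cv2.morphologyEx(m.astype(np.uint8),cv2.MORPH_CLOSE,np.ones((5,5)))
    k,_=cv2.findContours(m,cv2.RETR_EXTERNAL,cv2.CHAIN_APPROX_NONE);k=max(k,key=cv2.contourArea)
    e=cv2.fitEllipse(cv2.convexHull(k));p=(e[0][0]+x,e[0][1]+y);print(n,p,e[1],[plane(c,p,z) for z in(.015,.03)])
E
```

```text
knob (array([0.4631, 0.0328, 0.1662]), np.float64(2.1304578997016494))
cap (array([0.4653, 0.3127, 0.1747]), np.float64(1.969133011511316))
[0.5857 0.0858 0.13  ]
[ 0.5525 -0.0696  0.13  ]
[ 0.4143 -0.0411  0.13  ]
[0.4523 0.1126 0.13  ]
lens [np.float64(0.15895505795894943), np.float64(0.14108445295024555), np.float64(0.15839716499304765), np.float64(0.13601200641719013)] ctr [0.5012 0.0219]
yaw -11.519749074289908 -12.952750698067572
side front? [392.8689 226.8353] [396.4024 189.9536] [329.0005 218.2567]
top (390.4860382080078, 210.25873565673828) (49.08308410644531, 50.36669921875) [array([ 0.4617, -0.315 ,  0.015 ]), array([ 0.4598, -0.312 ,  0.03  ])]
side (243.52047157287598, 225.8889923095703) (39.68034744262695, 48.557472229003906) [array([ 0.4659, -0.3137,  0.015 ]), array([ 0.4798, -0.3095,  0.03  ])]
```

Measured:
- The box is centred at (0.501, 0.022) with a yaw of about -12°, and the flap is shut.
- The cap is at (0.465, 0.313).
- The pan is at about (0.461, -0.313).

I'll raise the arm and carry it over to the canister with the fingers shut.

```bash
python3 -m pendant '[[0,[0.5,-0.5,-0.8],[0,0,0]],[0,[1,-1,-0.8],[0,0,0]],[0,[1,-1,-0.7],[0,0,0]],[0,[1,-1,0],[0,0,0]],[0,[1,-1,0],[0,0,0]],[0,[1,-1,0],[0,0,0]],[0,[1,-1,0],[0,0,0]],[0,[1,-1,0],[0,0,0]],[0,[1,-1,0],[0,0,0]],[0,[1,-1,0],[0,0,0]]]' 40
python3 -m pendant '[[0,[1,-1,0],[0,0,0]],[0,[1,-1,0],[0,0,0]],[0,[1,-1,0],[0,0,0]],[0,[1,-1,0],[0,0,0]],[0,[1,-1,0],[0,0,0]],[0,[1,-1,0],[0,0,0]],[0,[1,-1,0],[0,0,0]],[0,[0.7,-1,0],[0,0,0]],[0,[0,-1,0],[0,0,0]],[0,[0,-1,0],[0,0,0]]]'
python3 -m pendant '[[0,[0,-1,0],[0,0,0]],[0,[0,-1,0],[0,0,0]],[0,[0,-1,0],[0,0,0]],[0,[0,-0.6,0],[0,0,0]],[0,[0,0,0],[0,0,0]],[0,[0,0,0],[0,0,0]],[0,[0,0,0],[0,0,0]],[0,[0,0,0],[0,0,0]],[0,[0,0,0],[0,0,0]],[0,[0,0,0],[0,0,0]]]'
python3 - <<'E'
from cell import *
import cv2,pickle
c=read_camera("wrist");pickle.dump(c,open("w1.pkl","wb"));cv2.imwrite("pics/w1.png",c["img"][:,:,::-1]);print(c["R"],c["t"])
E
```

```text
time_s: 1.15
ee_pos: [0.4024, -0.2657, 0.3001]
ee_rot: [-3.141, -0.0, 0.352]
ft_force: [0.1, -0.4, -1.1]
width: 0.002
finger_force: 0.0
time_s: 2.15
ee_pos: [0.515, 0.0953, 0.2996]
ee_rot: [-3.141, 0.001, 0.353]
ft_force: [0.4, -0.6, -0.8]
width: 0.0
finger_force: 0.0
time_s: 3.15
ee_pos: [0.4782, 0.1946, 0.3003]
ee_rot: [3.142, 0.0, 0.352]
ft_force: [-0.3, -0.3, 0.0]
width: -0.008
finger_force: 0.0
[[ 3.43841427e-01 -9.39027691e-01  2.63504654e-04]
 [-9.02690167e-01 -3.30458473e-01  2.75586032e-01]
 [-2.58695838e-01 -9.49957575e-02 -9.61276375e-01]] [0.01763632 0.44150366 0.58733578]
```

View pics/w1.png

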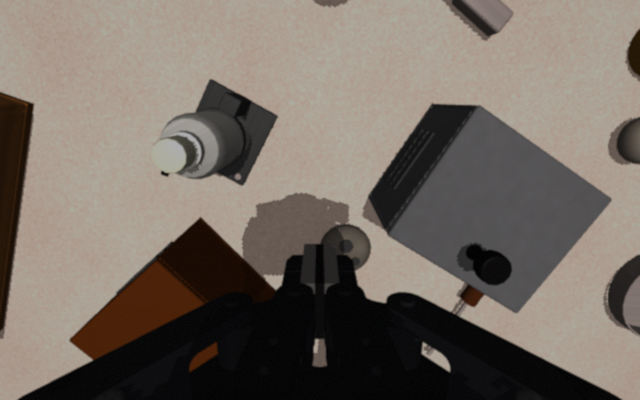

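The wrist view shows the cap top at about (172,154), the knob head's face at (492,266), and the flap corners at (480,106), (610,200), (517,311) and (388,232). The fingers are at (320,260). I'm still short of the canister because I summed the rows wrong, so I'll work out what remains.

```bash
python3 - <<'E'
from h import *
np.set_printoptions(precision=4,suppress=True)
d=pickle.load(open("a.pkl","rb"));T=d["top"];S=d["side"];W=pickle.load(open("w1.pkl","rb"))
print("cap",tri((T,(141.2,193)),(S,(477.5,178.8)),(W,(171,154.5))),tri((T,(141.2,193)),(W,(171,154.5))),tri((S,(477.5,178.8)),(W,(171,154.5))),plane(W,(171,154.5),.18),plane(T,(141.2,193),.18))
print("knob",tri((T,(259.9,198)),(S,(368.5,183)),(W,(491,267))),plane(W,(491.5,265.5),.1745))
c=np.array([plane(W,p,.131) for p in((480,106),(610.5,200),(517,311.5),(388,232))])
c2=[tri((T,p),(W,q))[0] for p,q in zip(((241,151),(302.5,166),(289.3,220.5),(227.5,203.3)),((480,106),(610.5,200),(517,311.5),(388,232)))]
print(c,c.mean(0),"\n",np.array(c2))
e=c[:,:2];ax=(e[0]+e[1]-e[2]-e[3]);ay=(e[0]+e[3]-e[1]-e[2]);print(np.degrees(np.arctan2(ax[1],ax[0])),np.degrees(np.arctan2(-ay[0],ay[1])))
E
```

```text
cap (array([0.4661, 0.3123, 0.1746]), np.float64(2.2890202754120605)) (array([0.4657, 0.3131, 0.1689]), np.float64(0.494942223548463)) (array([0.4685, 0.3118, 0.1778]), np.float64(1.2655776148961528)) [0.4689 0.3097 0.18  ] [0.4641 0.309  0.18  ]
knob (array([0.4643, 0.0321, 0.168 ]), np.float64(2.7408493801293767)) [0.4683 0.0352 0.1745]
[[ 0.5876  0.0862  0.131 ]
 [ 0.5538 -0.0668  0.131 ]
 [ 0.4188 -0.0434  0.131 ]
 [ 0.4534  0.1149  0.131 ]] [0.5034 0.0227 0.131 ] 
 [[ 0.5869  0.0857  0.1293]
 [ 0.5535 -0.0698  0.1276]
 [ 0.4165 -0.0424  0.1305]
 [ 0.4525  0.1133  0.1269]]
-10.961270031883217 -12.397971718003229
```

```bash
python3 -m pendant '[[0,[0.25,-0.95,0],[0,0,0]],[0,[0.25,-0.95,0],[0,0,0]],[0,[0.25,-0.95,0],[0,0,0]],[0,[0.25,-0.92,0],[0,0,0]],[0,[0,0,1],[0,0,0]],[0,[0,0,1],[0,0,0]],[0,[0,0,1],[0,0,0]],[0,[0,0,0.7],[0,0,0]],[0,[0,0,0],[0,0,0]],[0,[0,0,0],[0,0,0]]]'
python3 -m pendant '[[0,[0,0,0.1],[0,0,0]],[0,[0,0,0.1],[0,0,0]],[0,[0,0,0.1],[0,0,0]],[0,[0,0,0.1],[0,0,0]],[0,[0,0,0.1],[0,0,0]],[0,[0,0,0],[0,0,0]],[0,[0,0,0],[0,0,0]],[0,[0,0,0],[0,0,0]],[0,[0,0,0],[0,0,0]],[0,[0,0,0],[0,0,0]]]'
```

```text
time_s: 4.2
ee_pos: [0.4671, 0.3116, 0.1894]
ee_rot: [3.141, 0.001, 0.353]
ft_force: [-0.0, -0.2, 0.3]
width: -0.001
finger_force: 0.0
time_s: 5.2
ee_pos: [0.4676, 0.312, 0.1748]
ee_rot: [-3.141, -0.001, 0.353]
ft_force: [2.0, 0.2, 4.7]
width: 0.002
finger_force: 2.5
```

```bash
python3 -m pendant '[[0,[0,0,0.05],[0,0,0]],[0,[0,0,0.05],[0,0,0]],[0,[0,0,0.03],[0,0,0]],[0,[0,0,0],[0,0,0]],[0,[0,0,0],[0,0,0]],[0,[0,0,0],[0,0,0]],[0,[0,0,0],[0,0,0]],[0,[0,0,0],[0,0,0]],[0,[0,0,0],[0,0,0]],[0,[0,0,0],[0,0,0]]]'
```

```text
time_s: 6.2
ee_pos: [0.4678, 0.3121, 0.1739]
ee_rot: [-3.141, -0.002, 0.353]
ft_force: [-4.3, -2.7, 19.8]
width: -0.003
finger_force: 9.6
```

```bash
python3 -m pendant '[[0,[0,0,-1],[0,0,0]],[0,[0,0,-1],[0,0,0]],[0,[0,0,-1],[0,0,0]],[0,[0,0,0],[0,0,0]],[60,[-0.34,0.87,0],[0,0,0]],[60,[-0.34,0.87,0],[0,0,0]],[60,[-0.34,0.87,0],[0,0,0]],[60,[-0.34,0.87,0],[0,0,0]],[60,[-0.34,0.87,0],[0,0,0]],[60,[-0.34,0.87,0],[0,0,0]]]'
python3 -m pendant '[[60,[-0.34,0.87,0],[0,0,0]],[60,[-0.34,0.87,0],[0,0,0]],[60,[-0.34,0.87,0],[0,0,0]],[60,[-0.34,0.87,0],[0,0,0]],[60,[0,0,0],[0,0,1]],[60,[0,0,0],[0,0,1]],[60,[0,0,0],[0,0,1]],[60,[0,0,0],[0,0,1]],[60,[0,0,0],[0,0,1]],[60,[0,0,0],[0,0,1]]]'
python3 -m pendant '[[60,[0,0,0],[0,0,0.44]],[60,[0,0,0],[0,0,0]],[60,[0,0,0],[0,0,0]],[60,[0,0,0],[0,0,0]],[60,[0,0,0],[0,0,0]],[60,[0,0,0],[0,0,0]],[60,[0,0,0],[0,0,0]],[60,[0,0,0],[0,0,0]],[60,[0,0,0],[0,0,0]],[60,[0,0,0],[0,0,0]]]'
python3 - <<'E'
from cell import *
import cv2,pickle
c=read_camera("wrist");pickle.dump(c,open("w2.pkl","wb"));cv2.imwrite("pics/w2.png",c["img"][:,:,::-1])
from h import *
print(observe()["ee_pos"],proj(c,(.463,.031,.1745)))
E
```

```text
time_s: 7.2
ee_pos: [0.4622, 0.1422, 0.2581]
ee_rot: [-3.141, 0.004, 0.353]
ft_force: [0.9, -0.6, -0.1]
width: 0.702
finger_force: 0.0
time_s: 8.2
ee_pos: [0.4601, 0.0315, 0.2581]
ee_rot: [3.141, 0.004, -0.175]
ft_force: [-0.8, 0.9, 0.1]
width: 0.701
finger_force: 0.0
time_s: 9.2
ee_pos: [0.4615, 0.0315, 0.2604]
ee_rot: [-3.142, -0.0, -0.209]
ft_force: [-0.6, -0.1, -0.7]
width: 0.702
finger_force: 0.0
[0.46154382 0.03150794 0.26040893] [319.00140748 205.20261866]
```

View pics/w2.png

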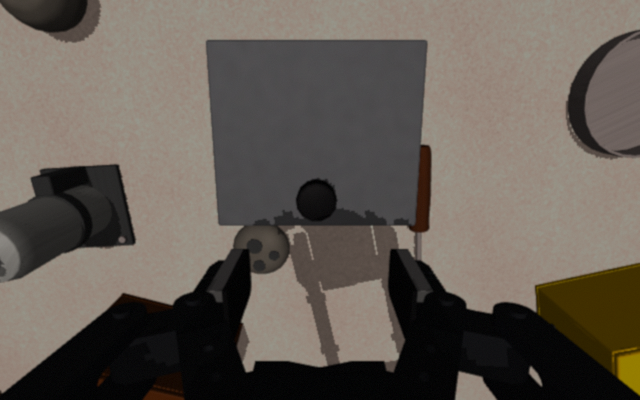

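The wrist view is squared up with the box. The knob head is at (316,200), about 3 mm ahead of the prediction and centred between the fingers. I'll descend and grip it.

```bash
python3 -m pendant '[[60,[0.11,-0.06,0.9],[0,0,0]],[60,[0,0,1],[0,0,0]],[60,[0,0,1],[0,0,0]],[60,[0,0,0.5],[0,0,0]],[60,[0,0,0.36],[0,0,0]],[60,[0,0,0],[0,0,0]],[20,[0,0,0],[0,0,0]],[20,[0,0,0],[0,0,0]],[20,[0,0,0],[0,0,0]],[20,[0,0,0],[0,0,0]]]' 30
```

```text
time_s: 10.25
ee_pos: [0.4661, 0.0329, 0.1486]
ee_rot: [-3.141, -0.002, -0.209]
ft_force: [1.0, 1.1, 1.0]
width: 0.314
finger_force: 29.4
```

The knob is gripped. I'll lift along the hinge arc with the tool kept pointing down, so the round head pivots between the pads, and check after the first 30°.

```bash
python3 -m pendant '[[20,[0.1,0,-0.23],[0,0,0]],[20,[0.11,0,-0.23],[0,0,0]],[20,[0.13,0,-0.22],[0,0,0]],[20,[0.14,0,-0.22],[0,0,0]],[20,[0.16,0,-0.2],[0,0,0]],[20,[0.17,0,-0.2],[0,0,0]],[20,[0.18,0,-0.18],[0,0,0]],[20,[0.19,0,-0.17],[0,0,0]],[20,[0,0,0],[0,0,0]],[20,[0,0,0],[0,0,0]]]' 25
python3 - <<'E'
from cell import *
import cv2
c=read_camera("side");print(observe()["finger_force"],observe()["torque"])
cv2.imwrite("pics/s2.png",cv2.resize(c["img"][90:270,270:490,::-1],None,fx=3,fy=3))
E
```

```text
time_s: 11.25
ee_pos: [0.5007, 0.0255, 0.197]
ee_rot: [-3.141, -0.001, -0.209]
ft_force: [5.2, 2.4, -6.8]
width: 0.31
finger_force: 28.5
28.52068081498146 [ 0.3745795  -0.73400276 -0.05036995]
```

View pics/s2.png

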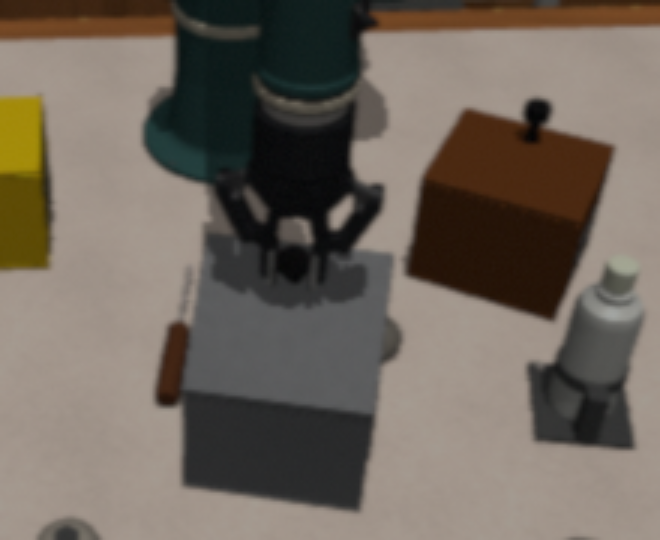

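The side view shows the flap lifted by about 30°, with the knob at (293,263) in the crop still between the pads. Forces are low, so I'll carry on along the arc.

```bash
python3 -m pendant '[[20,[0.21,0,-0.15],[0,0,0]],[20,[0.21,0,-0.14],[0,0,0]],[20,[0.22,0,-0.13],[0,0,0]],[20,[0.23,0,-0.11],[0,0,0]],[20,[0.24,0,-0.1],[0,0,0]],[20,[0.24,0,-0.08],[0,0,0]],[20,[0.25,0,-0.06],[0,0,0]],[20,[0.25,0,-0.05],[0,0,0]],[20,[0.25,0,-0.03],[0,0,0]],[20,[0.26,0,-0.02],[0,0,0]]]'
python3 -m pendant '[[20,[0.25,0,0],[0,0,0]],[20,[0.26,0,0.02],[0,0,0]],[20,[0.26,0,0.03],[0,0,0]],[20,[0.25,0,0.05],[0,0,0]],[20,[0.25,0,0.07],[0,0,0]],[20,[0.24,0,0.08],[0,0,0]],[20,[0.15,0,0.06],[0,0,0]],[20,[0,0,0],[0,0,0]],[20,[0,0,0],[0,0,0]],[20,[0,0,0],[0,0,0]]]'
python3 - <<'E'
from cell import *
import cv2
c=read_camera("side");print(observe()["finger_force"],observe()["torque"])
a=cv2.resize(c["img"][90:270,270:490,::-1],None,fx=2,fy=2)
c=read_camera("top");b=cv2.resize(c["img"][80:260,160:340,::-1],None,fx=2,fy=2)
cv2.imwrite("pics/s3.png",cv2.hconcat([a,b]))
E
```

```text
time_s: 12.3
ee_pos: [0.5683, 0.011, 0.2229]
ee_rot: [-3.141, 0.004, -0.209]
ft_force: [-2.0, 4.4, -7.0]
width: 0.311
finger_force: 27.9
time_s: 13.3
ee_pos: [0.6173, 0.0006, 0.2138]
ee_rot: [-3.141, 0.001, -0.209]
ft_force: [-0.8, 4.8, -4.5]
width: 0.317
finger_force: 27.7
27.676108181476593 [ 0.81435323  0.21650466 -0.0306981 ]
```

View pics/s3.png

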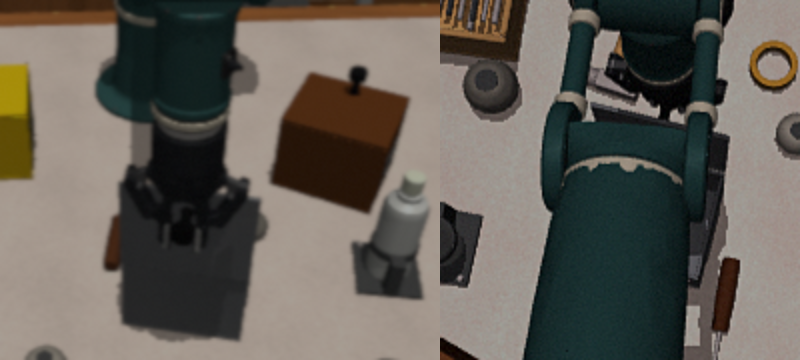

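The flap is upright at about 93°. I'll push it a little further back for clearance, then release the knob, rise, and come back over the box for a look.

```bash
python3 -m pendant '[[20,[0.18,0,0.08],[0,0,0]],[20,[0.17,0,0.08],[0,0,0]],[20,[0.16,0,0.09],[0,0,0]],[20,[0,0,0],[0,0,0]],[60,[0,0,0],[0,0,0]],[60,[0,0,0],[0,0,0]],[60,[0,0,-0.4],[0,0,0]],[60,[0,0,-0.8],[0,0,0]],[60,[0,0,-1],[0,0,0]],[60,[0,0,-1],[0,0,0]]]'
python3 -m pendant '[[60,[-0.6,0,-0.3],[0,0,0]],[60,[-1,0,0],[0,0,0]],[60,[-1,0,0],[0,0,0]],[60,[-1,0.1,0],[0,0,0]],[60,[-1,0,0],[0,0,0]],[60,[0,0,0],[0,0,0]],[60,[0,0,0],[0,0,0]],[60,[0,0,0],[0,0,0]],[60,[0,0,0],[0,0,0]],[60,[0,0,0],[0,0,0]]]'
python3 - <<'E'
from cell import *
import cv2,pickle
c=read_camera("wrist");pickle.dump(c,open("w3.pkl","wb"));cv2.imwrite("pics/w3.png",c["img"][:,:,::-1])
from h import *
for z in(.08,.117):print(proj(c,(.494,.0237,z)))
E
```

```text
time_s: 14.4
ee_pos: [0.6329, -0.0036, 0.3051]
ee_rot: [3.141, -0.002, -0.21]
ft_force: [-0.2, 0.4, 1.3]
width: 0.707
finger_force: 0.0
time_s: 15.4
ee_pos: [0.4978, 0.0225, 0.3113]
ee_rot: [3.141, 0.0, -0.21]
ft_force: [-0.9, 0.3, 0.3]
width: 0.703
finger_force: 0.0
[318.55802407 171.32949966]
[318.48489932 178.68720703]
```

View pics/w3.png

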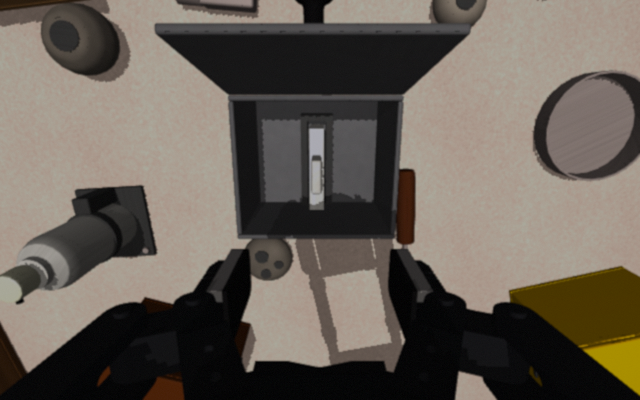

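The flap is well open, and the light tab on top of the plate is centred at about (316.5,175), running from row 156 to 195. I'll go partway down and measure the tab again from there to get its height.

```bash
python3 -m pendant '[[60,[-0.03,-0.07,1],[0,0,0]],[60,[0,0,1],[0,0,0]],[60,[0,0,1],[0,0,0]],[60,[0,0,0.7],[0,0,0]],[60,[0,0,0],[0,0,0]],[60,[0,0,0],[0,0,0]],[60,[0,0,0],[0,0,0]],[60,[0,0,0],[0,0,0]],[60,[0,0,0],[0,0,0]],[60,[0,0,0],[0,0,0]]]'
python3 - <<'E'
from cell import *
from h import *
c=read_camera("wrist");pickle.dump(c,open("w4.pkl","wb"))
w=pickle.load(open("w3.pkl","rb"));P=[]
for i,(k,x,w_) in enumerate(((w,280,80),(c,270,100))):
    hi=240;g=cv2.cvtColor(k["img"],cv2.COLOR_RGB2GRAY)[100:hi,x:x+w_];m=(g>185).astype(np.uint8)
    n,l,st,ce=cv2.connectedComponentsWithStats(m)
    for j in range(1,n):
        if st[j,4]>60: print(i,st[j]+[x,100,0,0,0],ce[j]+[x,100])
o=c["img"][60:320,200:440,::-1]
cv2.imwrite("pics/w4.png",cv2.resize(np.hstack([o,w["img"][60:320,200:440,::-1]]),None,fx=1.6,fy=1.6))
E
```

```text
time_s: 16.45
ee_pos: [0.4972, 0.025, 0.2013]
ee_rot: [-3.141, -0.002, -0.209]
ft_force: [0.1, -0.9, -0.4]
width: 0.698
finger_force: 0.0
1 [309 139  19  77 770] [317.47922078 160.25064935]
1 [313 188  10  31 299] [317.37458194 202.4916388 ]
```

View pics/w4.png

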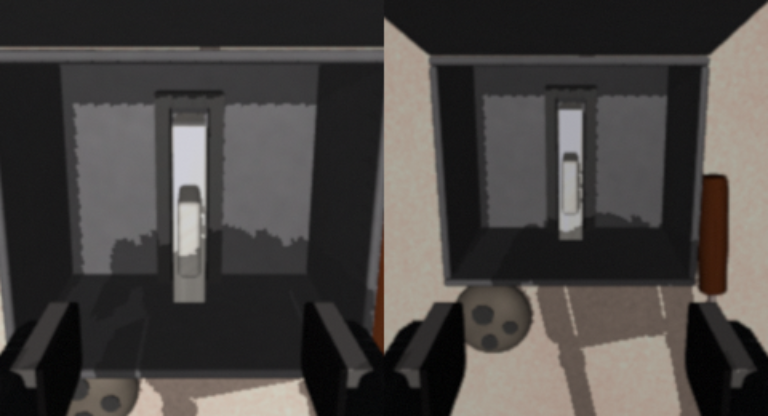

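Both views show the tab's top face, rows 185–233 at column 318 in the near view and rows 160–194 at column 316 in the far view. The plate runs straight along the box's x.

```bash
python3 - <<'E'
from h import *
np.set_printoptions(precision=4,suppress=True)
w=pickle.load(open("w3.pkl","rb"));c=pickle.load(open("w4.pkl","rb"))
print(tri((w,(316.3,177)),(c,(318,209))),plane(w,(316.3,177),.117),plane(c,(318,209),.117))
print([plane(c,(318,y),.117) for y in(185,233)])
E
```

```text
(array([0.4949, 0.0259, 0.1113]), np.float64(0.11670299764757097)) [0.4961 0.0255 0.117 ] [0.4967 0.0256 0.117 ]
[array([0.5131, 0.0221, 0.117 ]), array([0.4796, 0.0292, 0.117 ])]
```

```bash
python3 -m pendant '[[60,[0,-0.02,1],[0,0,0]],[60,[0,0,1],[0,0,0]],[60,[0,0,1],[0,0,0]],[60,[0,0,0.5],[0,0,0]],[60,[0,0,0.3],[0,0,0]],[60,[0,0,0],[0,0,0]],[0,[0,0,0],[0,0,0]],[0,[0,0,0],[0,0,0]],[0,[0,0,0],[0,0,0]],[0,[0,0,0],[0,0,0]]]' 50
```

```text
time_s: 17.5
ee_pos: [0.4979, 0.0256, 0.0876]
ee_rot: [-3.141, -0.002, -0.209]
ft_force: [1.2, 0.5, 3.8]
width: 0.107
finger_force: 49.4
```

```bash
python3 -m pendant '[[0,[0,0,-0.2],[0,0,0]],[0,[0,0,-0.5],[0,0,0]],[0,[0,0,-0.6],[0,0,0]],[0,[0,0,-0.6],[0,0,0]],[0,[0,0,-0.6],[0,0,0]],[0,[0,0,-0.6],[0,0,0]],[0,[0,0,-0.6],[0,0,0]],[0,[0,0,-0.6],[0,0,0]],[0,[0,0,-0.6],[0,0,0]],[0,[0,0,-0.5],[0,0,0]]]'
python3 -m pendant '[[0,[0,0,-0.2],[0,0,0]],[0,[0,0,0],[0,0,0]],[0,[0,0,0],[0,0,0]],[0,[0,0,0],[0,0,0]],[0,[0,0,0],[0,0,0]],[0,[0,0,0],[0,0,0]],[0,[0,0,0],[0,0,0]],[0,[0,0,0],[0,0,0]],[0,[0,0,0],[0,0,0]],[0,[0,0,0],[0,0,0]]]'
```

```text
time_s: 18.5
ee_pos: [0.4966, 0.0256, 0.2496]
ee_rot: [-3.142, -0.0, -0.209]
ft_force: [0.6, 0.7, -1.7]
width: 0.105
finger_force: 48.6
time_s: 19.5
ee_pos: [0.4968, 0.0256, 0.2544]
ee_rot: [-3.142, -0.0, -0.209]
ft_force: [-0.2, -0.4, -0.5]
width: 0.106
finger_force: 48.7
```

```bash
python3 -m pendant '[[0,[0.02,0.3,0],[0,0,0]],[0,[0.08,0.6,0],[0,0,0]],[0,[0.08,0.8,0],[0,0,0]],[0,[0.08,0.8,0],[0,0,0]],[0,[0.08,0.8,0],[0,0,0]],[0,[0.08,0.8,0],[0,0,0]],[0,[0.08,0.8,0],[0,0,0]],[0,[0.08,0.8,0],[0,0,0]],[0,[0.08,0.8,0],[0,0,0]],[0,[0.1,0.8,0],[0,0,0]]]'
python3 -m pendant '[[0,[0.1,0.8,0],[0,0,0]],[0,[0.1,0.8,0],[0,0,0]],[0,[0.1,0.8,0],[0,0,0]],[0,[0.1,0.8,0],[0,0,0]],[0,[0.04,0.5,0],[0,0,0]],[0,[0,0.28,0.2],[0,0,0]],[0,[0,0,0.4],[0,0,0]],[0,[0,0,0.3],[0,0,0]],[0,[0,0,0],[0,0,0]],[0,[0,0,0],[0,0,0]]]'
python3 - <<'E'
from cell import *
from h import *
s=read_camera("side")["img"];t=read_camera("top")["img"]
cv2.imwrite("pics/f.png",np.hstack([cv2.resize(s[100:280,200:420,::-1],None,fx=2,fy=2),cv2.resize(t[120:300,240:420,::-1],None,fx=2,fy=2)]))
E
```

```text
time_s: 20.5
ee_pos: [0.473, -0.1949, 0.2545]
ee_rot: [3.141, -0.0, -0.209]
ft_force: [-0.1, -0.4, -1.1]
width: 0.106
finger_force: 48.7
time_s: 21.5
ee_pos: [0.4615, -0.3118, 0.2265]
ee_rot: [-3.141, 0.001, -0.208]
ft_force: [0.5, -0.5, -1.2]
width: 0.109
finger_force: 48.8
```

View pics/f.png

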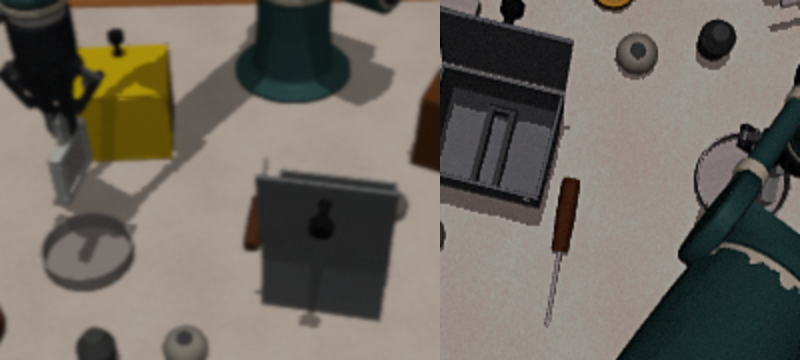

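The plate at (70,165) in the crop is held upright over the pan at (88,250), the flap stands open, and the box is empty. I'll let it settle and hand in.

```bash
python3 -m pendant '[[0,[0,0,0],[0,0,0]],[0,[0,0,0],[0,0,0]],[0,[0,0,0],[0,0,0]],[0,[0,0,0],[0,0,0]],[0,[0,0,0],[0,0,0]],[0,[0,0,0],[0,0,0]],[0,[0,0,0],[0,0,0]],[0,[0,0,0],[0,0,0]],[0,[0,0,0],[0,0,0]],[0,[0,0,0],[0,0,0]]]' && python3 -c "from cell import sign_off; print(sign_off())"
```

```text
time_s: 22.6
ee_pos: [0.4617, -0.3129, 0.2274]
ee_rot: [-3.142, -0.0, -0.209]
ft_force: [0.1, 0.2, -1.0]
width: 0.108
finger_force: 48.8
the job is handed in; nothing more can be done
None
```

I handed the job in at 22.6 s with the cap pressed and released, the flap standing open, and the filter plate held upright over the middle of the pan, about 11 cm above its rim; sign-off returned no verdict.

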